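Present the notched glass sample over the light pad

ROBOT

A 7-joint arm with a two-finger parallel gripper is mounted at the origin on the work surface. World frame = base frame: x ahead of the robot, y to its left, z up, the work surface at z = 0. Lengths are in mm, angles in rad, forces in N, time in s.
With the tool pointing down it reaches from about 400 to 850 mm from the base axis. Payload 10.4 kg.
Tool frame: the origin (TCP) lies midway between the tips of the shut fingers; the grasp point (between the pads) lies 19 mm behind it; z points along the fingers, y is the direction in which the jaws open and shut (so a half turn about z gives the same grasp; the last joint's range is limited). The gripper opens to 85 mm and grips with 20 to 120 N. Pads are 22 mm wide; open, the fingers measure 114 mm over their backs; the gripper's body (76 mm by 85 mm) begins 54 mm behind the grasp point. The pads swing forward as they close: fully open they stand 13 mm farther back than shut.
Start: joints at [-1.216, 0.332, -0.065, 1.46, 0.022, 1.35, -0.088], TCP at [230.536, 580.951, 231.338] pointing down, gripper open.
Joint ranges: [-2.6, 2.6], [-0.5, 2.12], [-1.47, 1.34], [0.16, 2.42], [-1.27, 4.41], [0.06, 2.06], [-2.6, 2.6]. Speed limits (rad/s): [2.22, 2.22, 2.79, 2.79, 3.14, 3.14, 3.14].

INTERFACE

Orientations are given as a unit quaternion [w, x, y, z].
In Python, from workcell import monitor, eyes, workorder gives the robot as it stands.
- The arm moves only by the shell command python3 -m inch 'ROWS' [FORCE]. ROWS is a JSON object of lists of equal length, an entry for each row: "rot": the turn, a rotation vector about the tool's x, y, z in degrees, a list of three; "xyz": the shift along the tool's x, y, z in m, a list of three; "hand": the opening, from 0 (shut) to 1 (fully open). A call has 1 to 20 rows; each row shifts and turns the pose as measured when the row begins, along the tool's axes as they then stand; what a row does not reach is not made up. A row lasts 1/10 s, in which the tool goes at most 50 mm and 8.59 degrees, less where a joint would pass 70% of its speed; a pose out of reach is approached as far as the arm can. A call is refused whole if a number of a shift passes 0.05 or a number of a turn 8.59, either way. A call with a gripper value outside its range is refused whole. The fingers move at their own pace and stop on an object; FORCE is the grip in N (left out, the last holds). Time passes only in rows, so rows that do not move let the fingers close. It gives the time, the measured TCP pose, the force and the opening at its end, in the units of the state.
- monitor.sense(): the state, without advancing time (a new reading comes with each control period).
- eyes.capture(name): name is "side" or "top"; returns a dict with "pixels" (400x640x3 uint8, blue, green, red), "vertical_fov" (degrees; the focal length in pixels is half the picture's height over the tangent of half this angle, whatever the lens; pixels are square), "cx", "cy" (the principal point, pixels), "pose" (4x4, takes a point from camera to world coordinates). Camera axes: x right, y down, z forward; pixel columns grow to the right and rows downward; lengths in mm; the calibration is good to about 2 mm. A picture is of the moment at which its call begins. There is no depth.
- workorder.sign_off(): hands the job in, once; it reports no verdict.
The state is a dict: "time": time; "joints": joint angles; "dq": joint speeds; "joint_efforts": joint torques, N m; "eef_pos": TCP position; "tool_rot": TCP orientation; "wrist_force": force on the tool from outside, world axes, zero at the start; "wrist_torque": the same for the moment, N m; "grip_width": opening from 0.0 (shut) to 1.0 (fully open).
Only numpy, scipy, OpenCV 4.12 (cv2) and the standard library are available. Lean on these libraries where they do the work, as an engineer would, in place of code of your own. Each camera call takes 0.05 s, during which the arm holds its last target. There are 200 camera calls.

TASK

One of the three glass plates in the wooden rack has a notch in a top corner, which marks its frosted, labelled end: take that plate out and leave the other plates, jars and bowl where they are. Hold it 10 to 20 cm above the middle of the light pad, lengthwise along the pad with the frosted end towards the raised rail, and the label face sloping up like a book on a reading stand (half-way from upright to flat is enough). Finish while still holding it there, still and touching nothing else.

Things in the scene. Friction and masses are not known exactly. Their poses are not given: they have to be found in the camera images.
- sample: The notched glass plate, 100 x 60 mm, 8 mm thick, 100 to 160 g. Origin at its middle; x along the length to the frosted end, y out of the label face, z across the width to the notched long edge. It starts upright in a slot, z up, middle 38 mm and top edge 68 mm above the table; the rack may be turned any way, so the label may face any way. The last 36 mm at +x is frosted, paler than the rest of the grey-green glass.
- notch (a point): Middle of the notch, a 12 x 12 mm square missing from the plate's corner at +x, +z: 44 mm along x and 24 mm along z from the plate's middle. With the notched edge up and the label facing you, the notch is at your top left.
- label (a point): Middle of the 24 x 36 mm paper label on the +y face at the frosted end of the plate; 31 mm along x, 4 mm along y, -4 mm along z from the plate's middle.
- blank1: A plain grey-green glass plate of the same 100 x 60 x 8 mm, without notch, frosting or label, standing in another slot, its axes as the rack's. Origin at its middle. Leave alone.
- blank2: A second plain plate like blank1. Leave alone.
- rack: Fixed wooden rack, 120 mm (x) by 150 mm (y), 30 mm high; origin at the centre of its underside. Three slots run along its x at y = -55, 0 and 55 mm, 10 mm wide, floor 8 mm above the table, so the upper 38 mm of a plate stands free. One plate in each slot, in any order.
- pad: Fixed flat light pad, aluminium frame with a white face, 160 mm (x) by 220 mm (y), top 12 mm above the table; origin at the centre of its underside. Its y axis runs along its length; the raised rail is at the -y end. Its x axis points roughly away from the robot (within 0.35 rad of world x).
- rail (a point): Middle of the top of the raised rail across the pad's -y end (14 mm wide, 160 mm long, 26 mm high), 103 mm from the pad's centre.
- jar1: Lidded clear jar, 72 mm across, 110 mm tall; origin at the centre of its underside. Leave alone.
- jar2: Another such jar. Leave alone.
- pan: Small black bowl, 84 mm across, 45 mm tall; origin at the centre of its underside. Leave alone.
Things that resemble listed ones, but are neither listed nor needed, are in the scene too. Leave any orange, pink or yellow look-alike of the sample alone.

How it is judged:
By the outcome, as a careful person would: the job done as asked, in the order asked, and still so for the second after the job is handed in, while the arm keeps its last pose, push and grip.
It also fails if it takes over 38 s, if anything falls off the work surface, if the arm or the gripper's body presses on something with over 40 N, if the wrist force passes 120 N, or if a joint passes its speed limit or range.

## Working session

There is one attempt and no reset: what is moved stays moved. The work goes in short steps, Python scripts to look and compute and a shell command to move; the robot and the scene stay as the last step left them, time stands still between calls to the robot, and variables do not carry over. Pictures are saved under pics/ and viewed, about 8 in all and at most 12, crops included, and the job is handed in when it is done.

```bash
mkdir -p pics; ls
python3 - <<'E'
from workcell import monitor, eyes
import cv2,numpy as np
print(monitor.sense())
for n in("side","top"):
    c=eyes.capture(n); cv2.imwrite(f"pics/{n}0.png",c["pixels"]); np.savez(f"{n}0.npz",**c)
    print(n,c["vertical_fov"],c["cx"],c["cy"],np.round(c["pose"],3).tolist(),[k for k in c])
E
```

```text
pics
{'time': 0.0, 'joints': array([-1.21561727,  0.3328755 , -0.06472313,  1.46096248,  0.02160908,
        1.34989409, -0.08847396]), 'dq': array([-1.92667430e-03,  1.72922696e-03,  2.62231986e-03, -1.27383714e-04,
       -1.53972791e-03, -3.98810436e-05, -1.43158644e-04]), 'joint_efforts': array([-7.17199455e-04, -6.25426555e+01,  4.91808099e-02, -3.91622257e+01,
        1.63212925e-02,  9.67228058e-03,  2.21021145e-05]), 'eef_pos': array([230.38950835, 580.57390729, 230.50362088]), 'tool_rot': array([-1.01521656e-04,  1.87733210e-01,  9.82219793e-01, -7.14496891e-04]), 'wrist_force': array([-0.56193551,  0.54009716, -0.04205665]), 'wrist_torque': array([-0.0214272 ,  0.00432694,  0.00260946]), 'grip_width': 0.99918837531355}
side 49.77740662986224 316.59767333822066 189.14138721993203 [[0.9, -0.247, 0.36, 153.837], [-0.436, -0.458, 0.775, -834.169], [-0.026, -0.854, -0.52, 650.313], [0.0, 0.0, 0.0, 1.0]] ['pixels', 'vertical_fov', 'cx', 'cy', 'pose']
top 54.1218464790507 314.52349131837497 197.50775324337408 [[-0.016, -0.998, 0.06, 531.477], [-1.0, 0.016, 0.004, 22.985], [-0.005, -0.06, -0.998, 1044.039], [0.0, 0.0, 0.0, 1.0]] ['pixels', 'vertical_fov', 'cx', 'cy', 'pose']
```

View pics/top0.png

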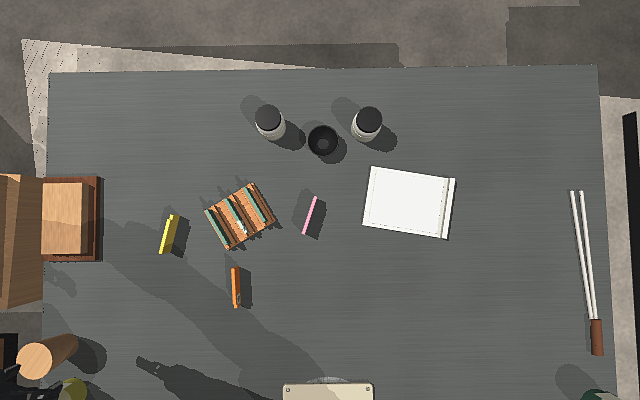

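View pics/side0.png

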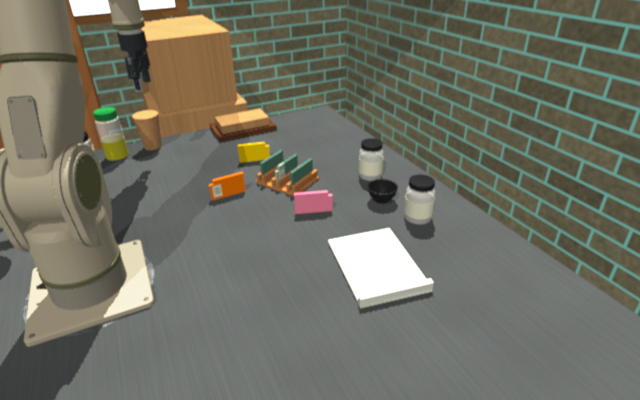

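The top view shows the rack at about (240,215), the pad at (408,203) with its rail at the right (450,208), and the jars and bowl above. The middle plate appears to be the labelled one. Next I'll crop both views to check.

Run:
```python
import cv2,numpy as np
t=cv2.imread("pics/top0.png")[170:260,190:290]; s=cv2.imread("pics/side0.png")[140:205,245:330]
a=cv2.resize(t,(0,0),fx=4,fy=4,interpolation=cv2.INTER_CUBIC); b=cv2.resize(s,(0,0),fx=4.6,fy=4.6,interpolation=cv2.INTER_CUBIC)
o=np.zeros((max(a.shape[0],b.shape[0]),a.shape[1]+b.shape[1],3),np.uint8);o[:a.shape[0],:a.shape[1]]=a;o[:b.shape[0],a.shape[1]:]=b
cv2.imwrite("pics/crop1.png",o)
```

```text
(no output)
```

View pics/crop1.png

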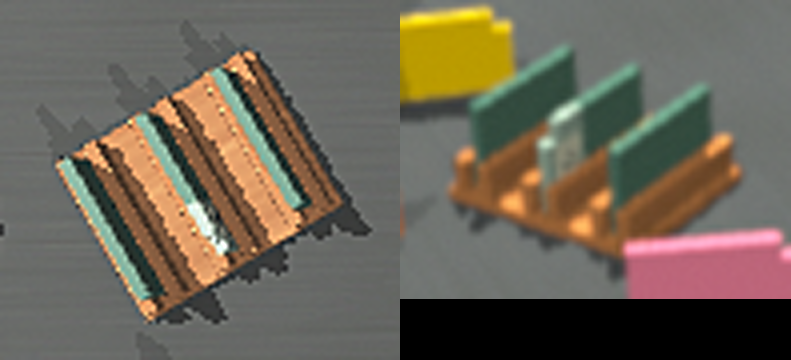

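The middle plate has the white label, with its frosted and notched end at lower right in the top view, near (245,231). That end is also nearest the side camera, so the label faces that way. Now measuring.

```bash
cat > h.py <<'E'
import numpy as np,cv2
def load(n): return dict(np.load(n+".npz"))
def K(c):
    f=200/np.tan(np.radians(float(c["vertical_fov"]))/2); return f,float(c["cx"]),float(c["cy"])
def ray(c,p):
    f,x,y=K(c); P=c["pose"]; d=P[:3,:3]@np.array([(p[0]-x)/f,(p[1]-y)/f,1]); return P[:3,3],d
def onz(c,p,z):
    o,d=ray(c,p); return o+d*(z-o[2])/d[2]
def proj(c,X):
    f,x,y=K(c); P=c["pose"]; q=P[:3,:3].T@(np.array(X)-P[:3,3]); return np.array([x+f*q[0]/q[2],y+f*q[1]/q[2]])
E
python3 - <<'E'
from h import *
c=load("top0");im=c["pixels"];hsv=cv2.cvtColor(im,cv2.COLOR_BGR2HSV)
def comps(m,box,z,amin):
    b=np.zeros(m.shape,np.uint8);x0,y0,x1,y1=box;b[y0:y1,x0:x1]=m[y0:y1,x0:x1]
    n,l,s,_=cv2.connectedComponentsWithStats(b.astype(np.uint8))
    for i in range(1,n):
        if s[i,4]<amin: continue
        ys,xs=np.nonzero(l==i)
        W=np.float32([onz(c,(x,y),z)[:2] for x,y in zip(xs,ys)])
        (cx,cy),(w,h),a=cv2.minAreaRect(W); B=cv2.boxPoints(((cx,cy),(w,h),a))
        e=max([B[1]-B[0],B[2]-B[1]],key=np.linalg.norm)
        print(s[i,4],"px",xs.mean().round(1),ys.mean().round(1),"rect",np.round([cx,cy,w,h],1),"long dir deg",np.degrees(np.arctan2(e[1],e[0])).round(1),"corners",np.round(B).tolist())
H,S,V=[hsv[...,i].astype(int) for i in range(3)]
print("plates top z68");comps((H>60)&(H<95)&(S>40)&(V>110),(195,175,285,260),68,20)
print("rack z30");comps((H<20)&(S>90)&(V>60),(195,175,285,260),30,100)
print("pad z12");comps((V>200)&(S<40),(350,150,470,250),12,30)
print("white middle z68");comps((V>190)&(S<60),(225,190,260,240),68,5)
print(im[228:236:1,238:250].min(2))
E
```

```text
plates top z68
126 px 254.0 204.3 rect [576.5 178.8  99.    7.7] long dir deg 30.4 corners [[532.0, 157.0], [536.0, 150.0], [621.0, 201.0], [617.0, 207.0]]
80 px 231.2 209.2 rect [564.8 235.7  62.    7.7] long dir deg 30.6 corners [[536.0, 223.0], [540.0, 217.0], [593.0, 248.0], [589.0, 255.0]]
129 px 215.9 227.0 rect [521.8 274.2 100.8   7.8] long dir deg 30.4 corners [[476.0, 252.0], [480.0, 245.0], [567.0, 296.0], [563.0, 303.0]]
rack z30
1758 px 241.6 215.5 rect [549.2 223.1 120.  147.8] long dir deg -59.7 corners [[460.0, 257.0], [535.0, 129.0], [638.0, 189.0], [564.0, 317.0]]
pad z12
4650 px 405.0 201.2 rect [ 580.5 -211.2  205.6  158. ] long dir deg 79.8 corners [[485.0, -298.0], [640.0, -326.0], [677.0, -124.0], [521.0, -96.0]]
310 px 448.1 207.7 rect [ 561.5 -324.    13.   160.2] long dir deg -10.2 corners [[482.0, -316.0], [639.0, -345.0], [642.0, -332.0], [484.0, -303.0]]
white middle z68
17 px 251.0 198.0 rect [591.8 185.8  47.4   1.7] long dir deg 30.5 corners [[571.0, 175.0], [572.0, 173.0], [613.0, 197.0], [612.0, 199.0]]
22 px 231.0 207.9 rect [566.3 234.7  55.1   2.8] long dir deg 32.4 corners [[542.0, 221.0], [544.0, 219.0], [590.0, 248.0], [589.0, 251.0]]
34 px 240.9 225.9 rect [521.5 210.5  35.3   6.9] long dir deg 33.3 corners [[505.0, 204.0], [509.0, 198.0], [538.0, 217.0], [534.0, 223.0]]
[[ 54  95 171 225 236 155  76 111  89  37  65  64]
 [106  92  96 122 105 245 111 115  72  73  68  61]
 [110 106 111 100 172 235  93 250 156  55  56  63]
 [106 105  86 102  95 164 229 238 255  61  58  62]
 [103 103  99 146 103  89 223 234 162  75  79  64]
 [102  99  99  78 105 100 175 180  42  43  61  65]
 [101  98  98  99  93 106 103 100  80  26  48  67]
 [102  98  99 107 102 115 111 108 110  34  29  68]]
```

Measured values:
- **Sample:** middle (548, 226), x axis towards heading -149.6°. The blanks at ±55 mm agree with this.
- **Pad:** centre (579.4, -218), confirmed by both the end edge and the rail. Its y axis heads 79.8°.

The jaws must be partly closed to clear the neighbouring plates. I'll translate first, then turn 128° about the tool z axis.

```bash
python3 -m inch '{"xyz":[[-0.035,-0.0175,0],[-0.035,-0.0175,0],[-0.035,-0.0175,0],[-0.035,-0.0175,0],[-0.035,-0.0175,0],[-0.035,-0.0175,0],[-0.035,-0.0175,0],[-0.035,-0.0175,0],[-0.035,-0.0175,0],[-0.035,-0.0175,0],[-0.035,-0.0175,0],[-0.035,-0.0175,0]],"rot":[[0,0,0],[0,0,0],[0,0,0],[0,0,0],[0,0,0],[0,0,0],[0,0,0],[0,0,0],[0,0,0],[0,0,0],[0,0,0],[0,0,0]],"hand":[0.42,0.42,0.42,0.42,0.42,0.42,0.42,0.42,0.42,0.42,0.42,0.42]}' 40
python3 -m inch '{"xyz":[[0,0,0],[0,0,0],[0,0,0],[0,0,0],[0,0,0],[0,0,0],[0,0,0],[0,0,0],[0,0,0],[0,0,0],[0,0,0],[0,0,0],[0,0,0],[0,0,0],[0,0,0]],"rot":[[0,0,8.5],[0,0,8.5],[0,0,8.5],[0,0,8.5],[0,0,8.5],[0,0,8.5],[0,0,8.5],[0,0,8.5],[0,0,8.5],[0,0,8.5],[0,0,8.5],[0,0,8.5],[0,0,8.5],[0,0,8.5],[0,0,8.5]],"hand":[0.42,0.42,0.42,0.42,0.42,0.42,0.42,0.42,0.42,0.42,0.42,0.42,0.42,0.42,0.42]}'
cat > st.py <<'E'
from workcell import monitor
import numpy as np,sys
from scipy.spatial.transform import Rotation as Ro
s=monitor.sense();q=s["tool_rot"];R=Ro.from_quat(q[[1,2,3,0]]);
def goal(p,X,Y,Z):
    G=Ro.from_matrix(np.c_[X,Y,Z]);print("t",round(s["time"],2),"pos",s["eef_pos"].round(1),"q",s["joints"].round(2),"F",s["wrist_force"].round(1),"grip",round(s["grip_width"],3))
    print("shift tool mm",R.inv().apply(np.array(p)-s["eef_pos"]).round(1),"turn tool deg",np.degrees((R.inv()*G).as_rotvec()).round(2))
a=np.radians(30.4);px=np.array([-np.cos(a),-np.sin(a),0]);k=np.array([0,0,1.]);py=np.cross(k,px)
if __name__=="__main__": goal([548.2,226.3,float(sys.argv[1])],-px,py,-k)
E
python3 st.py 120
```

```text
time: 1.3
eef_pos: [548.8, 221.5, 225.3]
tool_rot: [-0.003, 0.181, 0.983, -0.003]
wrist_force: [0.8, 1.3, -0.4]
grip_width: 0.418
time: 2.8
eef_pos: [550.1, 211.4, 218.6]
tool_rot: [0.005, 0.966, 0.258, -0.01]
wrist_force: [-0.0, 0.4, 0.1]
grip_width: 0.418
t 2.8 pos [550.1 211.4 218.6] q [-0.87  0.29  0.52  1.58 -0.14  1.32 -1.38] F [-0.   0.4  0.1] grip 0.418
shift tool mm [  8.  -14.2  98.4] turn tool deg [ 0.21  1.26 -0.48]
```

```bash
python3 -m inch '{"xyz":[[0.002,-0.0035,0.025],[0.002,-0.0035,0.025],[0.002,-0.0035,0.025],[0.002,-0.0035,0.023],[0,0,0]],"rot":[[0,0.4,-0.2],[0,0.4,-0.2],[0,0.4,0],[0,0,0],[0,0,0]],"hand":[0.42,0.42,0.42,0.42,0.42]}'
python3 st.py 120
python3 - <<'E'
from workcell import eyes
from h import *
o=[]
for n,(x,y,w,h) in(("top",(190,165,100,100)),("side",(235,110,100,100))):
    c=eyes.capture(n); np.savez(n+"1.npz",**c); o.append(cv2.resize(c["pixels"][y:y+h,x:x+w],(400,400),interpolation=cv2.INTER_CUBIC))
cv2.imwrite("pics/c2.png",np.hstack(o))
E
```

```text
time: 3.3
eef_pos: [548.5, 227.1, 116.5]
tool_rot: [0.002, 0.966, 0.259, -0.0]
wrist_force: [0.2, 0.3, 0.1]
grip_width: 0.421
t 3.3 pos [548.5 227.1 116.5] q [-0.87  0.38  0.49  1.71 -0.19  1.11 -1.37] F [0.2 0.3 0.1] grip 0.421
shift tool mm [-0.7  0.6 -3.5] turn tool deg [ 0.22  0.07 -0.41]
```

View pics/c2.png

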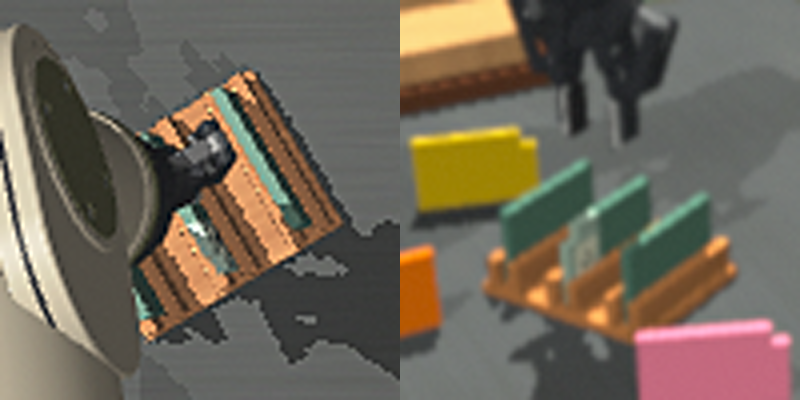

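The open fingers, at (620,110) in the right crop, straddle the middle plate's line, and the tool is square to it. Descending.

```bash
python3 -m inch '{"xyz":[[0,0,0.019],[0,0,0.019],[0,0,0.019],[0,0,0.017],[0,0,0]],"rot":[[0,0,-0.4],[0,0,0],[0,0,0],[0,0,0],[0,0,0]],"hand":[0.42,0.42,0.42,0.42,0.42]}'
python3 st.py 37
```

```text
time: 3.9
eef_pos: [556.8, 227.8, 52.9]
tool_rot: [0.0, 0.965, 0.261, 0.008]
wrist_force: [0.2, 0.8, 0.3]
grip_width: 0.422
t 3.9 pos [556.8 227.8  52.9] q [-0.84  0.46  0.46  1.75 -0.24  0.97 -1.33] F [0.2 0.8 0.3] grip 0.422
shift tool mm [-8.4 -3.1 15.8] turn tool deg [ 0.26 -0.91 -0.13]
```

```bash
python3 -m inch '{"xyz":[[-0.004,-0.0015,0],[-0.004,-0.0015,0.005],[0,0,0.005],[0,0,0]],"rot":[[0,-0.5,0],[0,-0.4,0],[0,0,0],[0,0,0]],"hand":[0.42,0.42,0.42,0.42]}'
python3 st.py 37
```

```text
time: 4.3
eef_pos: [550.4, 227.0, 47.2]
tool_rot: [0.001, 0.965, 0.261, 0.003]
wrist_force: [-1.3, -0.2, 0.6]
grip_width: 0.417
t 4.3 pos [550.4 227.   47.2] q [-0.84  0.46  0.46  1.76 -0.24  0.97 -1.33] F [-1.3 -0.2  0.6] grip 0.417
shift tool mm [-2.3 -0.5 10.2] turn tool deg [ 0.25 -0.3  -0.15]
```

```bash
python3 -m inch '{"xyz":[[-0.002,-0.0005,0.006],[0,0,0.005],[0,0,0]],"rot":[[0,-0.3,0],[0,0,0],[0,0,0]],"hand":[0.42,0.42,0.42]}'
python3 st.py 37
```

```text
time: 4.6
eef_pos: [548.6, 226.6, 35.9]
tool_rot: [0.002, 0.965, 0.261, 0.001]
wrist_force: [-1.3, -0.2, 0.3]
grip_width: 0.418
t 4.6 pos [548.6 226.6  35.9] q [-0.84  0.48  0.46  1.77 -0.25  0.95 -1.33] F [-1.3 -0.2  0.3] grip 0.418
shift tool mm [-0.5  0.1 -1.1] turn tool deg [ 0.25 -0.03 -0.15]
```

Well placed, so I'll close on the plate.

```bash
python3 -m inch '{"xyz":[[0,0,0],[0,0,0],[0,0,0],[0,0,0],[0,0,0],[0,0,0],[0,0,0],[0,0,0]],"rot":[[0,0,0],[0,0,0],[0,0,0],[0,0,0],[0,0,0],[0,0,0],[0,0,0],[0,0,0]],"hand":[0,0,0,0,0,0,0,0]}' 70
python3 st.py 37
```

```text
time: 5.4
eef_pos: [548.7, 226.2, 35.6]
tool_rot: [0.002, 0.965, 0.261, 0.001]
wrist_force: [0.6, -0.1, -0.9]
grip_width: 0.082
t 5.4 pos [548.7 226.2  35.6] q [-0.84  0.48  0.46  1.77 -0.25  0.95 -1.33] F [ 0.6 -0.1 -0.9] grip 0.082
shift tool mm [-0.4 -0.4 -1.4] turn tool deg [ 0.28 -0.   -0.16]
```

```bash
python3 -m inch '{"xyz":[[0,0,-0.006],[0,0,-0.008],[0,0,-0.008],[0,0,-0.008],[0,0,-0.008],[0,0,-0.008],[0,0,-0.008],[0,0,-0.008],[0,0,-0.01],[0,0,-0.01],[0,0,-0.01]],"rot":[[0,0,0],[0,0,0],[0,0,0],[0,0,0],[0,0,0],[0,0,0],[0,0,0],[0,0,0],[0,0,0],[0,0,0],[0,0,0]],"hand":[0,0,0,0,0,0,0,0,0,0,0]}'
python3 st.py 200
```

```text
time: 6.5
eef_pos: [547.9, 226.7, 135.6]
tool_rot: [0.002, 0.965, 0.261, 0.0]
wrist_force: [-0.5, 0.6, -1.2]
grip_width: 0.084
t 6.5 pos [547.9 226.7 135.6] q [-0.88  0.35  0.5   1.69 -0.18  1.14 -1.37] F [-0.5  0.6 -1.2] grip 0.084
shift tool mm [  0.    0.8 -64.4] turn tool deg [ 0.25  0.04 -0.16]
```

```bash
python3 -m inch '{"xyz":[[0,0,-0.01],[0,0,-0.01],[0,0,-0.01],[0,0,-0.01],[0,0,-0.01],[0,0,-0.01],[0,0,-0.01],[0,0,-0.01]],"rot":[[0,0,-6.2],[0,0,-6.2],[0,0,-6.2],[0,0,-6.2],[0,0,-6.2],[0,0,-6.2],[0,0,-6.2],[0,0,-6.2]],"hand":[0,0,0,0,0,0,0,0]}'
cat > g2.py <<'E'
from st import *
import sys
b=np.radians(79.8);yp=np.array([np.cos(b),np.sin(b),0]);xp=np.array([np.sin(b),-np.cos(b),0])
th=np.radians(float(sys.argv[2]));k=np.array([0,0,1.])
goal([579.4,-218,float(sys.argv[1])],yp,np.cos(th)*xp+np.sin(th)*k,np.sin(th)*xp-np.cos(th)*k)
E
python3 g2.py 215 0
```

```text
time: 7.3
eef_pos: [547.7, 226.4, 223.7]
tool_rot: [0.003, 0.757, 0.654, -0.0]
wrist_force: [-0.2, -0.5, -1.5]
grip_width: 0.085
t 7.3 pos [547.7 226.4 223.7] q [-0.79  0.27  0.38  1.58 -0.1   1.31 -0.54] F [-0.2 -0.5 -1.5] grip 0.085
shift tool mm [-435.    95.9   10.7] turn tool deg [0.21 0.22 1.85]
```

```bash
python3 -m inch '{"xyz":[[-0.015,0.003,0],[-0.03,0.0065,0],[-0.03,0.0065,0],[-0.03,0.0065,0],[-0.03,0.0065,0],[-0.03,0.0065,0],[-0.03,0.0065,0],[-0.03,0.0065,0],[-0.03,0.0065,0],[-0.03,0.0065,0],[-0.03,0.0065,0],[-0.03,0.0065,0],[-0.03,0.0065,0],[-0.03,0.0065,0],[-0.03,0.0065,0],[-0.015,0.003,0],[0,0,0]],"rot":[[0,0,1],[0,0,0.8],[0,0,0],[0,0,0],[0,0,0],[0,0,0],[0,0,0],[0,0,0],[0,0,0],[0,0,0],[0,0,0],[0,0,0],[0,0,0],[0,0,0],[0,0,0],[0,0,0],[0,0,0]],"hand":[0,0,0,0,0,0,0,0,0,0,0,0,0,0,0,0,0]}'
python3 g2.py 165 50
```

```text
time: 9.0
eef_pos: [537.1, -272.4, 224.3]
tool_rot: [0.002, 0.794, 0.608, -0.003]
wrist_force: [-0.6, -0.2, -1.6]
grip_width: 0.081
t 9.0 pos [ 537.1 -272.4  224.3] q [-0.16  0.33  0.69  1.57 -0.21  1.32  0.29] F [-0.6 -0.2 -1.6] grip 0.081
shift tool mm [63.9 26.6 58.9] turn tool deg [-49.99   2.51  -4.47]
```

```bash
python3 -m inch '{"xyz":[[0.01,0.004,0],[0.01,0.004,0],[0.01,0.004,0],[0.01,0.004,0],[0.01,0.004,0],[0.01,0.004,0],[0,0,0],[0,0,0]],"rot":[[-6.5,0.3,-0.6],[-6.5,0.3,-0.6],[-6.5,0.3,-0.6],[-6.5,0.3,-0.6],[-6.5,0.3,-0.6],[-6.5,0.3,-0.6],[-6.5,0.3,-0.6],[0,0,0]],"hand":[0,0,0,0,0,0,0,0]}'
python3 g2.py 165 50
```

```text
time: 9.8
eef_pos: [569.4, -213.0, 226.3]
tool_rot: [0.303, 0.712, 0.579, 0.257]
wrist_force: [-0.1, -0.8, -2.7]
grip_width: 0.082
t 9.8 pos [ 569.4 -213.   226.3] q [-0.3  -0.23  0.6   2.26  0.06  0.27  0.09] F [-0.1 -0.8 -2.7] grip 0.082
shift tool mm [ -3.8 -37.2  49.8] turn tool deg [-3.22  0.33 -1.36]
```

```bash
python3 -m inch '{"xyz":[[-0.001,-0.008,0.011],[-0.001,-0.008,0.011],[-0.001,-0.008,0.011],[-0.001,-0.008,0.011],[0,0,0],[0,0,0]],"rot":[[-0.8,0,-0.5],[-0.8,0,-0.5],[-0.8,0,-0.4],[-0.8,0,0],[0,0,0],[0,0,0]],"hand":[0,0,0,0,0,0]}'
python3 g2.py 165 50
```

```text
time: 10.4
eef_pos: [581.9, -217.6, 177.6]
tool_rot: [0.317, 0.701, 0.58, 0.269]
wrist_force: [-0.1, 0.6, -0.8]
grip_width: 0.085
t 10.4 pos [ 581.9 -217.6  177.6] q [-0.69 -0.19  1.02  2.32 -0.12  0.08  0.32] F [-0.1  0.6 -0.8] grip 0.085
shift tool mm [ -1.  -11.1   6.4] turn tool deg [-0.94 -0.1  -0.58]
```

```bash
python3 -m inch '{"xyz":[[0,0,0],[0,0,0],[0,0,0],[0,0,0],[0,0,0]],"rot":[[0,0,0],[0,0,0],[0,0,0],[0,0,0],[0,0,0]],"hand":[0,0,0,0,0]}'
python3 g2.py 165 50
python3 - <<'E'
from workcell import eyes,monitor
from h import *
from scipy.spatial.transform import Rotation as Ro
o=[]
s=monitor.sense();print(abs(s["dq"]).max());q=s["tool_rot"];R=Ro.from_quat(q[[1,2,3,0]]).as_matrix();C=s["eef_pos"]-2.4*R[:,2]
print("label normal",R[:,1].round(3),"frost dir",(-R[:,0]).round(3))
for n in("top","side"):
    c=eyes.capture(n); np.savez(n+"2.npz",**c);print(n,[proj(c,C+R@np.array(v)).round(1).tolist() for v in([-50,4,30],[-38,4,18],[-50,4,-18],[-31,4,4],[50,4,-30],[50,4,30])],proj(c,C).round())
    x,y=(350,140) if n=="top" else (300,130)
    o.append(cv2.resize(c["pixels"][y:y+120,x:x+120],(400,400),interpolation=cv2.INTER_CUBIC))
cv2.imwrite("pics/c3.png",np.hstack(o)); cv2.imwrite("pics/s3.png",c["pixels"])
E
```

```text
time: 10.9
eef_pos: [582.9, -218.8, 180.7]
tool_rot: [0.317, 0.701, 0.579, 0.269]
wrist_force: [0.1, -0.8, -0.5]
grip_width: 0.081
t 10.9 pos [ 582.9 -218.8  180.7] q [-0.67 -0.18  1.    2.31 -0.12  0.08  0.32] F [ 0.1 -0.8 -0.5] grip 0.081
shift tool mm [ -0.  -14.2   7.6] turn tool deg [-0.89 -0.05 -0.7 ]
0.018537183837633187
label normal [ 0.642 -0.128  0.756] frost dir [-0.184 -0.983 -0.01 ]
top [[447.3, 190.0], [442.6, 192.8], [449.8, 205.3], [440.1, 196.7], [404.4, 201.5], [403.4, 182.5]] [426. 197.]
side [[401.2, 213.3], [394.7, 207.5], [384.9, 203.1], [388.6, 202.6], [362.3, 175.2], [381.5, 187.8]] [380. 195.]
```

View pics/c3.png

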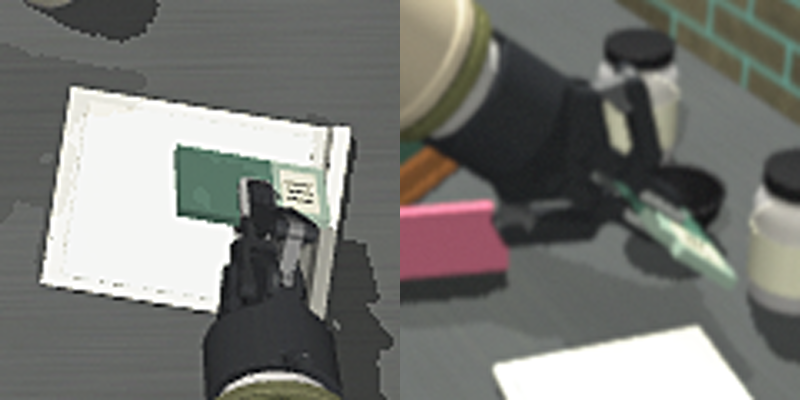

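View pics/s3.png

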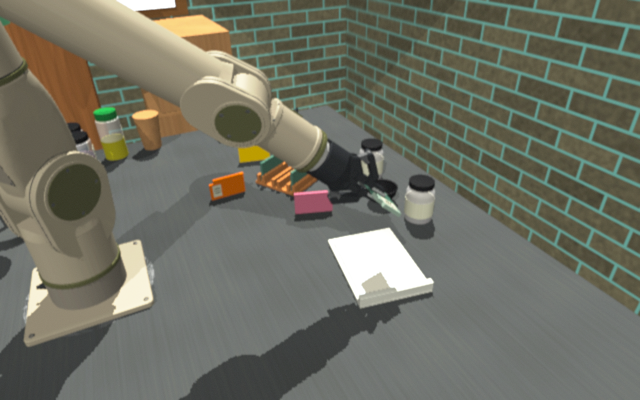

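The crops show the plate over the pad, label up, and the frosted end at right, (300,190) in the left crop, towards the rail. Its corners match the predicted pixels within about 1 px, so it hasn't slipped. The pose rose slightly, so I'll check it settles.

```bash
python3 -m inch '{"xyz":[[0,0.002,0.001],[0,-0.004,0.003],[0,-0.003,0.002],[0,0,0],[0,0,0],[0,0,0],[0,0,0],[0,0,0],[0,0,0],[0,0,0]],"rot":[[0,0,0],[0,0,0],[0,0,0],[0,0,0],[0,0,0],[0,0,0],[0,0,0],[0,0,0],[0,0,0],[0,0,0]],"hand":[0,0,0,0,0,0,0,0,0,0]}'
python3 g2.py 165 50
python3 -m inch '{"xyz":[[0,0,0],[0,0,0],[0,0,0],[0,0,0],[0,0,0],[0,0,0],[0,0,0],[0,0,0]],"rot":[[0,0,0],[0,0,0],[0,0,0],[0,0,0],[0,0,0],[0,0,0],[0,0,0],[0,0,0]],"hand":[0,0,0,0,0,0,0,0]}'
python3 g2.py 165 50; python3 -c "
from workcell import monitor;print(monitor.sense()['dq'].round(4))"
```

```text
time: 12.0
eef_pos: [584.8, -218.9, 173.7]
tool_rot: [0.317, 0.701, 0.579, 0.269]
wrist_force: [-0.5, 0.0, -2.3]
grip_width: 0.078
t 12.0 pos [ 584.8 -218.9  173.7] q [-0.76 -0.18  1.09  2.32 -0.14  0.07  0.35] F [-0.5  0.  -2.3] grip 0.078
shift tool mm [ -0.2 -10.2   1.6] turn tool deg [-0.87 -0.09 -0.7 ]
time: 12.8
eef_pos: [584.7, -219.0, 173.7]
tool_rot: [0.317, 0.701, 0.579, 0.269]
wrist_force: [0.2, 0.3, -1.8]
grip_width: 0.089
t 12.8 pos [ 584.7 -219.   173.7] q [-0.76 -0.18  1.09  2.32 -0.14  0.07  0.35] F [ 0.2  0.3 -1.8] grip 0.089
shift tool mm [ -0.1 -10.1   1.6] turn tool deg [-0.88 -0.08 -0.71]
[-0.0022 -0.0011 -0.0001  0.0008 -0.0001 -0.0006 -0.0004]
```

It's still, but joint 6 is 0.01 rad from its limit, so I'll ease the tilt by about 1°.

```bash
python3 -m inch '{"xyz":[[0,0,0],[0,0,0],[0,0,0],[0,0,0],[0,0,0],[0,0,0]],"rot":[[1.2,0,0],[0,0,0],[0,0,0],[0,0,0],[0,0,0],[0,0,0]],"hand":[0,0,0,0,0,0]}'
python3 g2.py 165 50; python3 -c "
from workcell import monitor,workorder;s=monitor.sense();print(s['dq'].round(4),s['joints'].round(3))
if abs(s['dq']).max()<0.01 and 150<s['eef_pos'][2]<195: print(workorder.sign_off())"
```

```text
time: 13.4
eef_pos: [584.4, -219.0, 173.3]
tool_rot: [0.31, 0.704, 0.582, 0.263]
wrist_force: [-0.3, -0.5, -1.7]
grip_width: 0.083
t 13.4 pos [ 584.4 -219.   173.3] q [-0.74 -0.17  1.07  2.3  -0.15  0.1   0.35] F [-0.3 -0.5 -1.7] grip 0.083
shift tool mm [-0.  -9.6  1.8] turn tool deg [-2.06 -0.08 -0.71]
[-0.0008  0.0003  0.0041  0.0017 -0.0005 -0.0032  0.0001] [-0.735 -0.17   1.073  2.303 -0.145  0.098  0.345]
the job is handed in; nothing more can be done
None
```

I took the notched plate, which was in the middle slot, out of the rack and am holding it over the light pad. I handed the job in at 13.4 s.

**Last readings before hand-in:**
- **Position:** the plate's middle is within about 5 mm of the pad's middle and about 162 mm above its face.
- **Orientation:** it lies within about 1° of the pad's length, frosted end towards the rail. The label face is tilted up about 48° from upright.
- **Stillness:** the arm was still, and the wrist force was about 2 N, roughly the plate's weight.

**Camera check:** about 2.5 s before hand-in, the top view showed the label up and the plate's corners about where the arm pose put them, so the plate had not slipped. It touched nothing else. I made small corrections after that picture and checked those only from the arm's own readings.

**Corrections along the way:** the arm overshot or drifted on several moves. Joint 6 also came within 0.01 rad of its limit, so I eased the tilt by about 1°, which left 0.04 rad. No check failed at the end.

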